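# Switch on the vacuum sealer and hold its lid shut

### The job

Two jars of praline stand ready in the chamber of the vacuum sealer: turn its red main switch to on, and once it is on, press the open clear lid down by the black grip at its front edge until it is fully shut on its seal. The lid springs open again if it is let go, so the program finishes while your fingers still hold the grip pressed down, firmly but without forcing it, as one does until the pump has drawn the lid in. Leave the jars in the chamber standing as they are and do not disturb the other things on the bench.

Things in the scene. Friction and masses are not known exactly. Their poses are not given: they have to be found in the camera images.
- sealer: Vacuum chamber sealer, stainless steel, fixed, 440 mm deep (x), 340 wide (y), deck 150 mm high. Origin: centre of its underside on the bench, z up; its front (black panel, then lid grip) faces its own -x, towards the robot within about 17 degrees. Seen by an operator at the front the main switch is at the panel's left end (+y), a dial gauge at the right; gauge and keys do nothing.
- switch_grip (a point): Centre of the top of the switch handle, on its vertical turning axis, 198 mm above the bench, at (-0.187, 0.108) m in the sealer's frame. The handle is a red upright bar, 44 mm long, 12 wide, free for 28 mm below its top, over a red disc 40 mm across on a yellow plate 54 mm square; panel clear 45 mm around. Site x lies along the bar to its white-striped pointing end and turns with it.
- main_switch (a joint): Switch angle, rad: 0 = off (bar along the sealer's x, pointing at the lid and the white dot), grows clockwise seen from above to the stop at 1.047 = on (green dot); counts as on above 0.9. An over-centre detent (centre 0.52) pulls it to the nearer end, where it stays; about 0.15 N m to leave an end.
- lid: Clear domed lid of the sealer, 310 mm wide, dome 45 mm high, hinged along its rear edge; axis along y, at (0.190, 0, 0.166) m in the sealer's frame and at (0.333, 0, -0.004) in the lid's. Origin: centre of the grip's top face, x to the rear, z normal to the face (up when shut). Hinge springs hold it open at 0.45 rad at the start, its highest point 335 mm up.
- lid_grip (a point): Black grip tab on the middle of the lid's front edge, 130 mm wide (y), 40 deep (x), 12 thick. Point: centre of its top face; 314 mm above the bench at the start, 170 mm when fully shut (stop), soft seal met at 177 mm, counts as shut below 175 mm. On the way down it swings about the hinge, 32 mm towards the front. Pressing down takes about 5 N to begin, rising evenly to 14 N at the stop.
- jar_a: filled jar with brass-coloured cap, 64 mm diameter, 85 mm tall, 0.22 kg; origin at the centre of its underside, z up its axis. Stands in the sealer's chamber (250 mm square, floor 60 mm above the bench), under the lid.
- jar_b: filled jar with brass-coloured cap, 64 mm diameter, 85 mm tall, 0.22 kg; origin at the centre of its underside, z up its axis. Stands in the sealer's chamber (250 mm square, floor 60 mm above the bench), under the lid.
- jar_c: filled jar with brass-coloured cap, 64 mm diameter, 85 mm tall, 0.22 kg; origin at the centre of its underside, z up its axis. Stands on the bench beside the sealer.
- cutter: Pink plastic biscuit cutter, scalloped, about 104 mm across, 22 mm tall, lying on the bench; origin at the centre of its underside.
- knife: Modelling knife with dark wooden handle, 215 mm long, 22 mm thick, lying on the bench along its own x; origin under its middle.
- bowl: Steel mixing bowl, 220 mm across, 95 mm tall, origin at the centre of its underside.
- strip_a: The nearer of two wooden rolling strips, 380 x 38 x 6 mm along its own x, on the black pastry board (12 mm thick); origin at the centre of its underside.

How it is judged:
On the way, in this order (a step that is already met when the one before it is completed fails the run):
1. the main switch is on while the lid is still open (value of joint main_switch above 0.9 rad and height (world z) of lid_grip above 0.25 m), for 0.2 s.
2. with the switch on, the fingers hold the lid fully shut by its grip (value of joint main_switch above 0.9 rad and height (world z) of lid_grip below 0.175 m and contact force between the fingers and lid above 6 N and horizontal distance between the grasp point and lid_grip below 0.085 m), for 0.5 s.
At the end, for the whole second after the job is handed in: The main switch is on (above 0.9 rad), the lid is shut (top of its grip below 175 mm above the bench) and the robot's fingers are pressing on its grip (the hand over it, within 85 mm of its centre) with between 6 and 45 N; both jars in the chamber stand upright (within 9 degrees) (all of step 2 and contact force between the fingers and lid below 45 N and angle between each of jar_a, jar_b's own z axis and vertical below 0.15 rad); the arm keeps its last pose, push and grip.
It fails at once if the lid is forced with more than 60 N (contact force between anything else and lid above 60 N).
It fails at once if a jar in the chamber is shoved more than 30 mm or tipped (distance of any of jar_a, jar_b from where it was at the start of the episode above 0.03 m or angle between any of jar_a, jar_b's own z axis and vertical above 0.4 rad).
It fails at once if another thing on the bench is shoved more than 30 mm (distance of any of jar_c, cutter, knife, bowl, strip_a from where it was at the start of the episode above 0.03 m).
It also fails if it takes over 51 s, if anything falls off the work surface, if the arm or the gripper's body presses on something with over 40 N, if the wrist force passes 120 N, or if a joint passes its speed limit or range.

### The arm

A 6-joint arm with a two-finger parallel gripper is mounted at the origin on the work surface. World frame = base frame: x ahead of the robot, y to its left, z up, the work surface at z = 0. Lengths are in m, angles in rad, forces in N, time in s.
With the tool pointing down it reaches from about 0.35 to 0.975 m from the base axis. Payload 4.9 kg.
Tool frame: the origin (TCP) lies at the very end of the fingers, on their centre line; the grasp point (between the pads) lies 19 mm behind it; x points along the fingers, z is the direction in which the jaws open and shut, and the axes are right-handed (so a half turn about x gives the same grasp; the last joint's range is limited). The gripper opens to 85 mm and grips with 20 to 120 N. Pads are 22 mm wide; open, the fingers measure 114 mm over their backs; the gripper's body (76 mm by 85 mm) begins 54 mm behind the grasp point. The pads swing forward as they close: fully open they stand 13 mm farther back than shut.
Start: joints at [1.054, 0.053, 1.613, -0, 1.476, -0.119], TCP at [0.242, 0.576, 0.231] pointing down, gripper open.
Joint ranges: [-3.01, 3.01], [-1.01, 2.22], [0.06, 2.58], [-1.02, 4.17], [0.09, 2.62], [-3.14, 3.14]. Speed limits (rad/s): [2.57, 2.57, 3.14, 3.14, 3.14, 3.14].

### API

Orientations are given as a rotation vector (axis times angle).
In Python, from station import ctrl, imaging gives the robot as it stands. The module is installed in compiled form; this text tells all that it offers.
- The arm moves only by the shell command python3 -m jog 'ROWS' [FORCE]. ROWS is JSON, a list that holds one entry, the list of rows, each a list of 5 numbers: the shift along the tool's x, y, z in m, then the turn about the tool's x in rad, then the closure, from -1 (fully open) to 1 (shut). A call has 1 to 12 rows; each row is the pose to reach, as a shift and turn from the pose measured when the call began, along the tool's axes at that moment; what a row does not reach only later rows make up. A row lasts 1/10 s, in which the tool goes at most 50 mm and 8.59 degrees, less where a joint would pass 70% of its speed; a pose out of reach is approached as far as the arm can. A call with a gripper value outside its range is refused whole. The fingers move at their own pace and stop on an object; FORCE is the grip in N (left out, the last holds). Time passes only in rows, so rows that repeat a pose let the fingers close. It gives the time, the measured TCP pose, the force and the opening at its end, in the units of the state.
- ctrl.get_obs(): the state, without advancing time (a new reading comes with each control period).
- imaging.get_image(name): name is "scene" or "top"; returns a dict with "color" (480x640x3 uint8, red, green, blue), "intrinsics" (3x3 intrinsics, pixels), "distortion" ([k1, k2, p1, p2, k3] as OpenCV has them; the pictures are not rectified), "R" (3x3) and "t" (3): a world point X has camera coordinates R X + t. Camera axes: x right, y down, z forward; pixel columns grow to the right and rows downward; lengths in m; the calibration is good to about 2 mm. A picture is of the moment at which its call begins. There is no depth.
- ctrl.finish_job(): hands the job in, once; it reports no verdict.
The state is a dict: "t": time; "q": joint angles; "dq": joint speeds; "effort": joint torques, N m; "tool_pos": TCP position; "tool_rot": TCP orientation; "contact_force": force on the tool from outside, world axes, zero at the start; "wrist_torque": the same for the moment, N m; "opening": finger opening in m.
Only numpy, scipy, OpenCV 4.12 (cv2) and the standard library are available. Lean on these libraries where they do the work, as an engineer would, in place of code of your own. Each camera call takes 0.05 s, during which the arm holds its last target.

## Working session

There is one attempt and no reset: what is moved stays moved. The work goes in short steps, Python scripts to look and compute and a shell command to move; the robot and the scene stay as the last step left them, time stands still between calls to the robot, and variables do not carry over. Pictures are saved under pics/ and viewed, and the job is handed in when it is done.

```bash
mkdir -p pics; python3 - <<'E'
from station import ctrl, imaging
import cv2
for n in ("scene","top"):
    d=imaging.get_image(n); cv2.imwrite(f"pics/{n}0.png",d["color"][:,:,::-1])
    print(n,d["intrinsics"],d["distortion"],d["R"],d["t"])
print(ctrl.get_obs())
E
```

```text
scene [[519.91234079   0.         317.93113934]
 [  0.         519.91234079 239.09855876]
 [  0.           0.           1.        ]] [0.02095814 0.         0.         0.         0.        ] [[-0.79585933 -0.60530531 -0.01460855]
 [-0.44049011  0.59537584 -0.67193458]
 [ 0.41542314 -0.52833048 -0.74046642]] [0.42147813 0.35363108 1.31104613]
top [[563.0448656    0.         312.14476781]
 [  0.         563.0448656  242.18681151]
 [  0.           0.           1.        ]] [-0.0507252  0.         0.         0.         0.       ] [[ 0.01576434 -0.99984602 -0.00770844]
 [-0.9948372  -0.01491146 -0.10038227]
 [ 0.10025187  0.0092511  -0.99491908]] [-0.02190982  0.53852405  2.11888506]
{'t': 0.1, 'q': array([ 1.05398291e+00,  5.33315140e-02,  1.61418253e+00, -1.39589805e-05,
        1.47599429e+00, -1.19013143e-01]), 'dq': array([ 0.00050103, -0.00169436, -0.00261388, -0.00057826,  0.00205269,
       -0.00267184]), 'effort': array([-5.32428312e-04, -3.94900239e+01, -3.71365070e+01, -1.68501724e-04,
        3.92916423e-03,  8.98201193e-06]), 'tool_pos': array([0.24184487, 0.57569023, 0.23014531]), 'tool_rot': array([-0.912326  ,  1.3732762 ,  0.91088362]), 'contact_force': array([ 0.41024092, -0.56968678, -0.19585681]), 'wrist_torque': array([-0.03535027, -0.00275229,  0.01567068]), 'opening': 0.08532829265464312}
```

View pics/scene0.png

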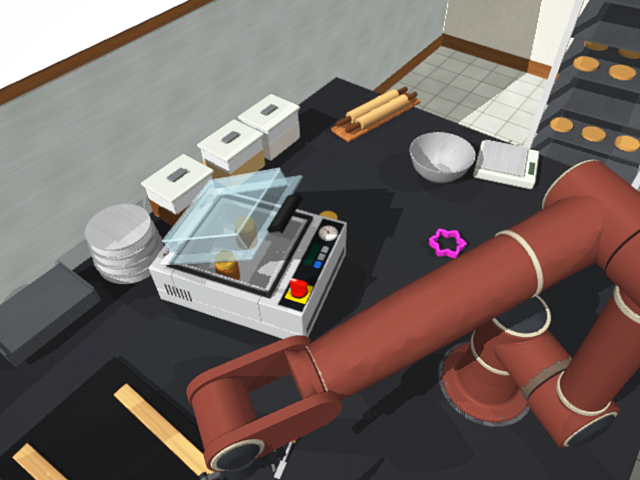

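View pics/top0.png

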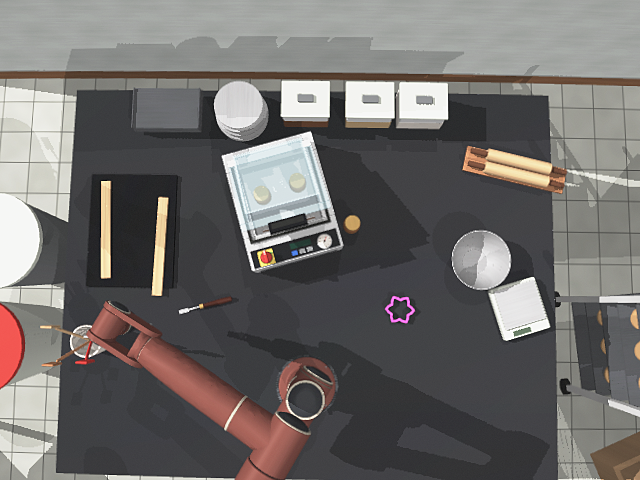

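The top view shows the sealer centred near (282,205), the red switch near (266,258), the grip near (291,222) and jar_c near (352,223). I'll zoom in for precise points.

```bash
python3 - <<'E'
import cv2
a=cv2.imread("pics/top0.png")[125:275,215:365]
cv2.imwrite("pics/top0z.png",cv2.resize(a,(600,600),interpolation=cv2.INTER_CUBIC))
a=cv2.imread("pics/scene0.png")[160:340,140:360]
cv2.imwrite("pics/scene0z.png",cv2.resize(a,None,fx=3.3,fy=3.3,interpolation=cv2.INTER_CUBIC))
E
```

```text
(no output)
```

View pics/top0z.png

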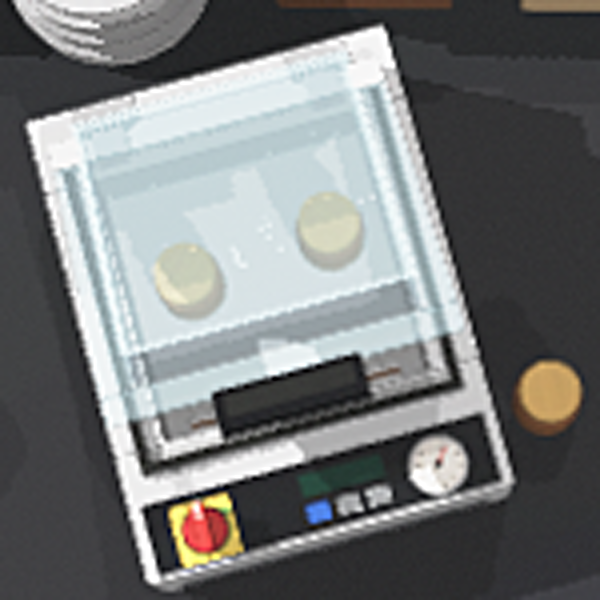

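View pics/scene0z.png

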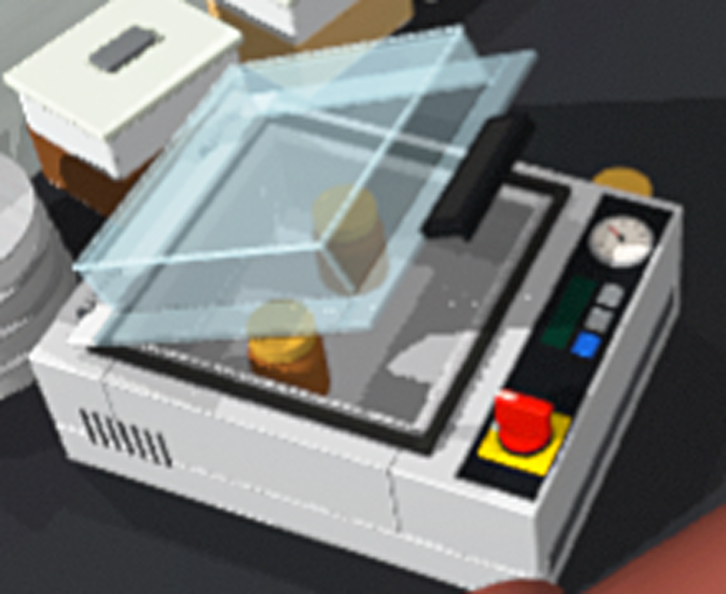

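```bash
cat > fit.py <<'E'
from station import imaging
import numpy as np, cv2
from scipy.optimize import least_squares
cams={n:imaging.get_image(n) for n in ("scene","top")}
def proj(n,P):
    d=cams[n]; r,_=cv2.Rodrigues(np.array(d["R"]))
    return cv2.projectPoints(np.array(P,float).reshape(-1,3),r,np.array(d["t"],float),np.array(d["intrinsics"]),np.array(d["distortion"]))[0].reshape(-1,2)
def lidpt(x,y,z,a=.45):
    dx,dz=x-.333,z+.004
    return (.190+dx*np.cos(a)+dz*np.sin(a), y, .166-dx*np.sin(a)+dz*np.cos(a))
Y=lambda i,j:(-.187+i*.027,.108+j*.027,.155)
D=lambda i,j:(i*.22,j*.17,.15)
G=lambda i,j:lidpt(i*.02,j*.065,0)
top=[(D(1,1),28,122),(D(1,-1),385,28),(D(-1,1),152,580),(D(-1,-1),513,485),
(Y(1,1),168,510),(Y(1,-1),228,492),(Y(-1,-1),243,551),(Y(-1,1),183,567),
(G(1,1),214,392),(G(1,-1),360,355),(G(-1,-1),367,390),(G(-1,1),220,430)]
sc=[(D(-1,1),538,512),(D(-1,-1),683,208),(D(1,1),32,358),(Y(-1,1),537,475),(Y(1,1),478,452),(Y(-1,-1),573,418)]
uT=np.array([((u+.5)/4-.5+215,(v+.5)/4-.5+125) for _,u,v in top])
uS=np.array([((u+.5)/3.3-.5+140,(v+.5)/3.3-.5+160) for _,u,v in sc])
def W(p,P):
    c,s=np.cos(p[2]),np.sin(p[2]);P=np.array(P)
    return np.c_[p[0]+c*P[:,0]-s*P[:,1],p[1]+s*P[:,0]+c*P[:,1],P[:,2]]
def res(p): return np.r_[proj("top",W(p,[a[0] for a in top]))-uT, proj("scene",W(p,[a[0] for a in sc]))-uS].ravel()
r=least_squares(res,[.65,.1,.2],loss="soft_l1")
p=r.x
if __name__=="__main__":
    print(p,np.degrees(p[2])); print(res(p).reshape(-1,2).round(1).tolist())
    print("switch",W(p,[(-.187,.108,.198)]),"grip open",W(p,[lidpt(0,0,0)]),"shut",W(p,[lidpt(0,0,0,0)]))
    np.save("pose.npy",p)
E
python3 fit.py
```

```text
[0.67943842 0.09851881 0.28074028] 16.085233116594495
[[-0.3, -0.5], [0.1, -1.0], [-1.2, 1.0], [0.2, -0.1], [-0.1, -0.3], [-0.6, 0.2], [-0.5, 0.0], [-0.1, -0.0], [-1.4, -0.3], [-0.2, -1.2], [0.8, -0.3], [-0.6, -0.0], [-0.1, 1.0], [1.3, -0.8], [-0.4, -1.3], [3.3, -0.8], [1.2, -0.0], [0.4, 0.1]]
switch [[0.46983612 0.15047914 0.198     ]] grip open [[0.5755618  0.06856537 0.31444531]] shut [[0.54203678 0.05889823 0.17      ]]
```

```bash
cat > plan.py <<'E'
import sys,numpy as np
from scipy.spatial.transform import Rotation as R
from station import ctrl
def plan(target,jawyaw=None):
    o=ctrl.get_obs(); M=R.from_rotvec(o["tool_rot"]).as_matrix()
    print("t",o["t"].__round__(2),"pos",o["tool_pos"].round(4),"F",o["contact_force"].round(2),"open",round(o["opening"],4),"q",o["q"].round(2))
    print("x",M[:,0].round(3),"jaw yaw",np.degrees(np.arctan2(M[1,2],M[0,2])).round(1))
    print("shift",(M.T@(np.array(target)-o["tool_pos"])).round(4))
    if jawyaw is not None:
        # turn about tool x (down) => yaw decreases
        d=np.degrees(np.arctan2(M[1,2],M[0,2]))-jawyaw; d=(d+90)%180-90
        print("turn",np.radians(d).round(4),"deg",d)
if __name__=="__main__":
    a=[float(v) for v in sys.argv[1:]]; plan(a[:3],a[3] if len(a)>3 else None)
E
python3 plan.py 0.470 0.1505 0.30 106.1
```

```text
t 0.2 pos [0.2419 0.5759 0.2305] F [-0.26  0.    0.42] open 0.0858 q [ 1.05  0.05  1.61  0.    1.48 -0.12]
x [-0.001 -0.001 -1.   ] jaw yaw 67.2
shift [-0.0692 -0.3751 -0.3039]
turn -0.6788 deg -38.8914987801427
```

```bash
python3 -m jog '[[[-0.05,-0.01,-0.01,-0.05,0],[-0.069,-0.045,-0.037,-0.15,0],[-0.069,-0.082,-0.067,-0.25,0],[-0.069,-0.12,-0.097,-0.35,0],[-0.069,-0.157,-0.127,-0.45,0],[-0.069,-0.195,-0.158,-0.55,0],[-0.069,-0.233,-0.189,-0.65,0],[-0.069,-0.27,-0.219,-0.679,0],[-0.069,-0.308,-0.25,-0.679,0],[-0.069,-0.345,-0.28,-0.679,0],[-0.069,-0.375,-0.304,-0.679,0],[-0.069,-0.375,-0.304,-0.679,0]]]' 40; python3 plan.py 0.470 0.1505 0.173 106.1
python3 - <<'E'
from station import imaging
import cv2
for n in ("scene","top"):
    d=imaging.get_image(n); cv2.imwrite(f"pics/{n}1.png",d["color"][:,:,::-1])
E
```

```text
t: 1.4
tool_pos: [0.4713, 0.1469, 0.2995]
tool_rot: [-1.41, 1.069, 1.409]
contact_force: [-0.5, 0.6, -0.2]
opening: 0.0429
t 1.4 pos [0.4713 0.1469 0.2995] F [-0.49  0.62 -0.21] open 0.0429 q [ 0.15 -0.3   1.82 -0.    1.62 -1.69]
x [-0.001 -0.002 -1.   ] jaw yaw 105.8
shift [1.265e-01 1.000e-04 4.100e-03]
turn -0.0059 deg -0.33832015485756983
```

View pics/scene1.png

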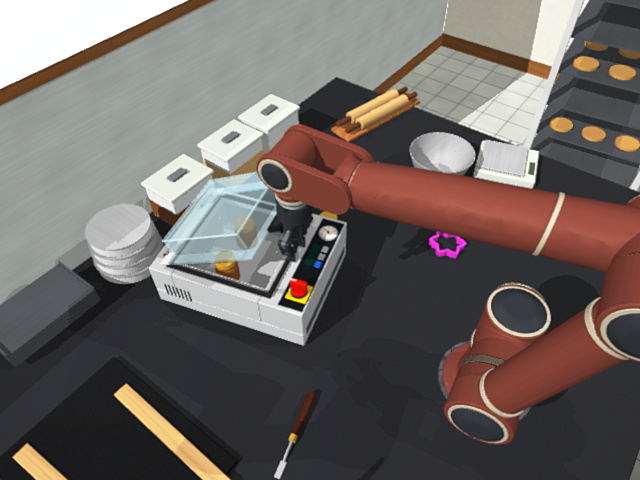

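The hand is above the switch, its fingertips near (290,255) in the scene view. I'll descend part way and check.

```bash
python3 -m jog '[[[0.03,0,0.004,-0.006,0],[0.06,0,0.004,-0.006,0],[0.085,0,0.004,-0.006,0],[0.085,0,0.004,-0.006,0]]]' 40; python3 plan.py 0.470 0.1505 0.174 106.1
python3 - <<'E'
from fit import *
for n,(x,y,X,Y) in {"scene":(200,150,360,330),"top":(215,125,365,275)}.items():
    a=cams[n]["color"][y:Y,x:X,::-1]; cv2.imwrite(f"pics/{n}2.png",cv2.resize(a,None,fx=3.3,fy=3.3,interpolation=cv2.INTER_CUBIC))
E
```

```text
t: 1.9
tool_pos: [0.4656, 0.1546, 0.2101]
tool_rot: [-1.414, 1.067, 1.425]
contact_force: [0.0, -0.2, -0.9]
opening: 0.0428
t 1.9 pos [0.4656 0.1546 0.2101] F [ 0.01 -0.21 -0.87] open 0.0428 q [ 0.17 -0.26  1.94 -0.    1.47 -1.69]
x [-0.01  -0.002 -1.   ] jaw yaw 106.5
shift [ 0.036  -0.0034 -0.0052]
turn 0.0066 deg 0.37725133724644877
```

View pics/scene2.png

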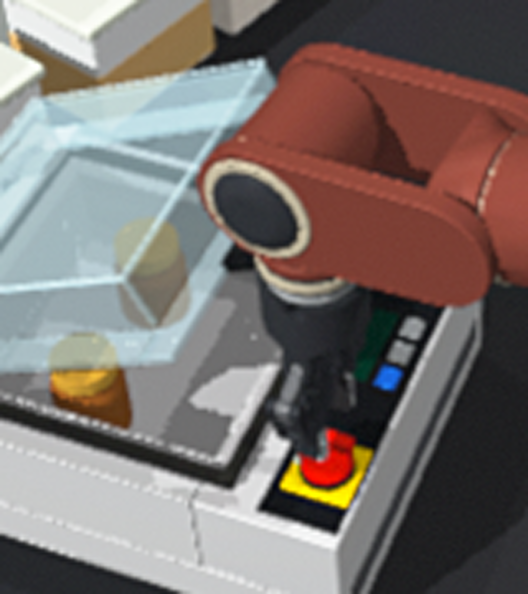

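View pics/top2.png

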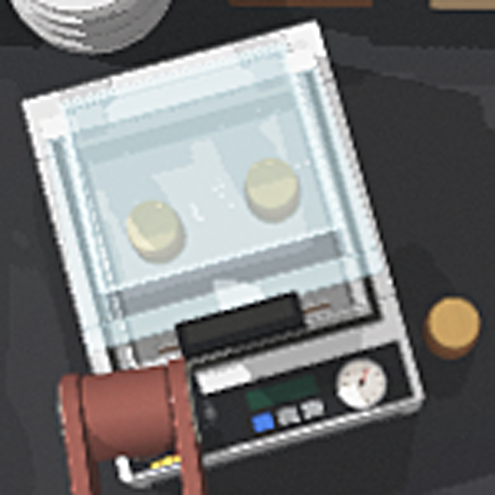

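```bash
python3 plan.py 0.470 0.1505 0.174 106.1; python3 - <<'E'
from fit import *
for z in (.2,.22,.3,.35,.4,.45): print(z,[((proj(n,[(.468,.152,z)])[0]-o+.5)*3.3).round() for n,o in (("scene",(200,150)),("top",(215,125)))])
E
```

```text
t 2.0 pos [0.4683 0.1547 0.2148] F [-0.26  0.12  0.68] open 0.0429 q [ 0.17 -0.26  1.93 -0.    1.47 -1.69]
x [-0.002 -0.001 -1.   ] jaw yaw 106.4
shift [ 0.0408 -0.0006 -0.0045]
turn 0.006 deg 0.3462569957278703
0.2 [array([329., 435.]), array([164., 436.])]
0.22 [array([328., 418.]), array([162., 435.])]
0.3 [array([323., 348.]), array([154., 429.])]
0.35 [array([320., 300.]), array([149., 425.])]
0.4 [array([317., 249.]), array([144., 420.])]
0.45 [array([313., 194.]), array([139., 416.])]
```

```bash
python3 -m jog '[[[0.01,0,-0.0045,0.006,0],[0.025,0,-0.0045,0.006,0],[0.04,0,-0.0045,0.006,0],[0.04,0,-0.0045,0.006,0],[0.04,0,-0.0045,0.006,0],[0.04,0,-0.0045,0.006,0]]]' 40; python3 plan.py 0.470 0.1505 0.174 106.1
python3 - <<'E'
from fit import *
a=cams["scene"]["color"][180:320,240:360,::-1]; cv2.imwrite(f"pics/scene3.png",cv2.resize(a,None,fx=4,fy=4,interpolation=cv2.INTER_CUBIC))
E
```

```text
t: 2.7
tool_pos: [0.4711, 0.1501, 0.177]
tool_rot: [-1.414, 1.062, 1.411]
contact_force: [-0.4, 0.4, 0.1]
opening: 0.043
t 2.7 pos [0.4711 0.1501 0.177 ] F [-0.38  0.39  0.12] open 0.043 q [ 0.16 -0.23  1.97 -0.    1.4  -1.69]
x [ 0.002 -0.    -1.   ] jaw yaw 106.1
shift [0.0029 0.0009 0.0006]
turn -0.0008 deg -0.045624368508867974
```

View pics/scene3.png

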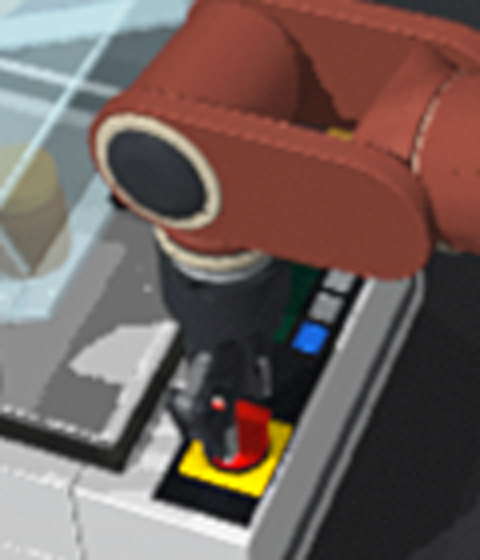

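The fingers stand either side of the red bar at about (240,435) in the crop. Now I'll close them.

```bash
python3 -m jog '[[[0,0,0,0,0.9],[0,0,0,0,0.9],[0,0,0,0,0.9],[0,0,0,0,0.9],[0,0,0,0,0.9],[0,0,0,0,0.9]]]' 40; python3 plan.py 0.470 0.1505 0.174 106.1
```

```text
t: 3.4
tool_pos: [0.4717, 0.15, 0.1781]
tool_rot: [-1.415, 1.061, 1.409]
contact_force: [-0.7, -2.9, 4.1]
opening: 0.0107
t 3.4 pos [0.4717 0.15   0.1781] F [-0.68 -2.88  4.11] open 0.0107 q [ 0.16 -0.23  1.97 -0.    1.4  -1.69]
x [ 0.004 -0.    -1.   ] jaw yaw 106.1
shift [0.0041 0.0015 0.001 ]
turn -0.0008 deg -0.043489933666009506
```

Gripped (10.7 mm opening). I'll turn it clockwise by 1.06 rad, with a slight overdrive.

```bash
python3 -m jog '[[[0,0,0,0.13,0.9],[0,0,0,0.26,0.9],[0,0,0,0.39,0.9],[0,0,0,0.52,0.9],[0,0,0,0.65,0.9],[0,0,0,0.78,0.9],[0,0,0,0.91,0.9],[0,0,0,1.02,0.9],[0,0,0,1.07,0.9],[0,0,0,1.07,0.9],[0,0,0,1.07,0.9],[0,0,0,1.07,0.9]]]'; python3 plan.py 0.470 0.1505 0.174 46
python3 - <<'E'
from fit import *
a=cams["scene"]["color"][180:320,240:360,::-1]; cv2.imwrite(f"pics/scene4.png",cv2.resize(a,None,fx=4,fy=4,interpolation=cv2.INTER_CUBIC))
E
```

```text
t: 4.6
tool_pos: [0.4715, 0.1494, 0.1781]
tool_rot: [-0.615, 1.48, 0.61]
contact_force: [-0.3, -5.2, 3.8]
opening: 0.0114
t 4.6 pos [0.4715 0.1494 0.1781] F [-0.34 -5.24  3.78] open 0.0114 q [ 0.16 -0.23  1.97 -0.    1.4  -0.63]
x [ 0.003 -0.002 -1.   ] jaw yaw 44.9
shift [ 0.0041  0.0019 -0.0003]
turn -0.0194 deg -1.1113635774327406
```

View pics/scene4.png

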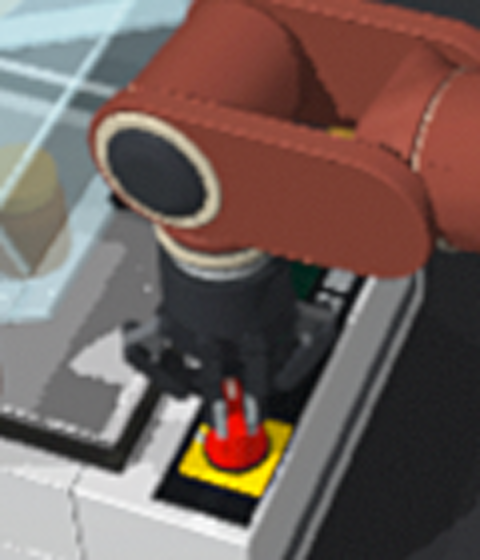

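The bar has turned with the fingers and I'll release it. Then I'll rise straight up.

```bash
python3 -m jog '[[[0,0,0,1.06,0],[0,0,0,0,0],[0,0,0,0,0],[0,0,0,0,0],[-0.03,0,0,0,0],[-0.07,0,0,0,0],[-0.11,0,0,0,0],[-0.15,0,0,0,0],[-0.19,0,0,0,0],[-0.19,0,0,0,0],[-0.19,0,0,0,0]]]' | head -0; echo skipped
```

```text
skippedException ignored on flushing sys.stdout:
BrokenPipeError: [Errno 32] Broken pipe
```

That call was a mistake. It may have run, and its first row contained a stray turn. I'll check the state before doing anything else.

```bash
python3 plan.py 0.470 0.1505 0.38 
python3 - <<'E'
from fit import *
a=cams["scene"]["color"][180:320,240:360,::-1]; cv2.imwrite(f"pics/scene5.png",cv2.resize(a,None,fx=4,fy=4,interpolation=cv2.INTER_CUBIC))
E
```

```text
t 5.8 pos [0.4713 0.1501 0.3693] F [-0.17  0.44 -0.25] open 0.0424 q [ 0.16 -0.31  1.72 -0.    1.73 -0.62]
x [ 0.006 -0.001 -1.   ] jaw yaw 44.8
shift [-0.0107  0.0012 -0.0006]
```

View pics/scene5.png

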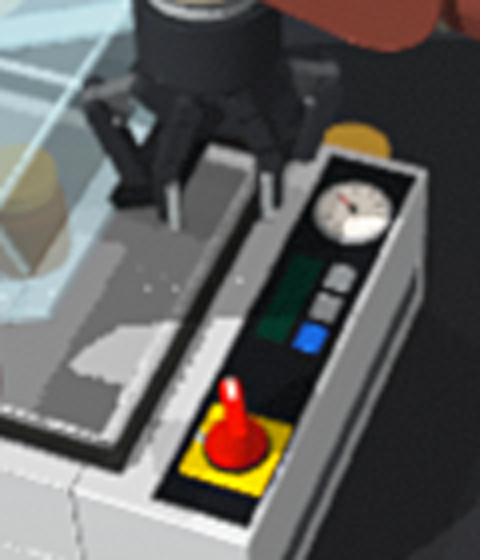

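The stray call did run: the fingers released and the hand rose with no high reading at the end. The switch now points its striped end at crop (230,385). I'll check its angle and work out the lid approach.

```bash
python3 - <<'E'
from fit import *
for a in (16.1,-13.9,-38,-44,-60):
    t=np.radians(a); print(a,((proj("scene",[(.4698+s*.02*np.cos(t),.1505+s*.02*np.sin(t),.198) for s in(1,-1)])-[240,180]+.5)*4).round().tolist())
a=cams["top"]["color"][225:285,235:295,::-1]; cv2.imwrite("pics/top5.png",cv2.resize(a,None,fx=8,fy=8,interpolation=cv2.INTER_CUBIC))
E
python3 plan.py 0.5756 0.0686 0.36 106
```

```text
16.1 [[208.0, 397.0], [268.0, 415.0]]
-13.9 [[219.0, 386.0], [258.0, 426.0]]
-38 [[231.0, 382.0], [246.0, 431.0]]
-44 [[234.0, 381.0], [243.0, 432.0]]
-60 [[243.0, 381.0], [233.0, 432.0]]
t 6.0 pos [0.4703 0.1498 0.3659] F [-0.49  0.43  0.09] open 0.0428 q [ 0.16 -0.31  1.72 -0.    1.73 -0.62]
x [-0.    -0.002 -1.   ] jaw yaw 44.9
shift [ 0.0061 -0.1318  0.0174]
turn -1.067 deg -61.13416392970313
```

View pics/top5.png

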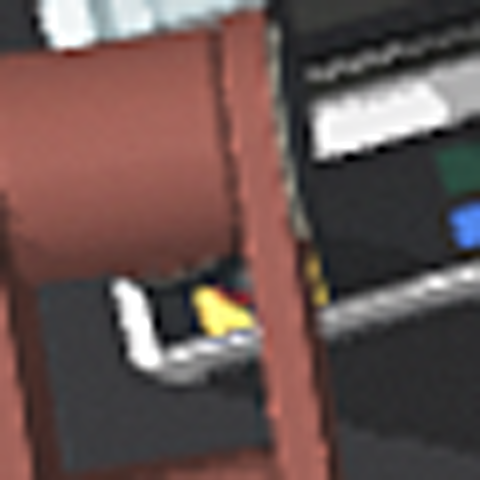

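The bar end at (231,382) matches about -40° yaw, which is the on position. Next I'll close the fingers and move over the lid grip.

```bash
python3 -m jog '[[[0,-0.02,0.002,-0.13,1],[0,-0.04,0.005,-0.26,1],[0,-0.06,0.008,-0.39,1],[0,-0.08,0.011,-0.52,1],[0,-0.1,0.014,-0.65,1],[0,-0.12,0.016,-0.78,1],[0,-0.132,0.017,-0.91,1],[0,-0.132,0.017,-1.03,1],[0,-0.132,0.017,-1.067,1],[0,-0.132,0.017,-1.067,1],[0,-0.132,0.017,-1.067,1],[0,-0.132,0.017,-1.067,1]]]' 40; python3 - <<'E'
from fit import *
import plan
p=np.load("pose.npy")
for a in np.arange(.45,-.01,-.05): print(round(a,2),W(p,[lidpt(0,0,0,a)]).round(4))
plan.plan(W(p,[lidpt(0,0,0,.45)])[0],106)
for n,(x,y,X,Y) in {"scene":(200,130,360,330),"top":(215,125,365,275)}.items():
    a=cams[n]["color"][y:Y,x:X,::-1]; cv2.imwrite(f"pics/{n}6.png",cv2.resize(a,None,fx=3,fy=3,interpolation=cv2.INTER_CUBIC))
E
```

```text
t: 7.2
tool_pos: [0.5753, 0.0683, 0.3654]
tool_rot: [-1.413, 1.067, 1.412]
contact_force: [-0.7, 0.2, 1.0]
opening: 0.0002
0.45 [[0.5756 0.0686 0.3144]]
0.4 [[0.5688 0.0666 0.2994]]
0.35 [[0.5628 0.0649 0.2839]]
0.3 [[0.5575 0.0633 0.2682]]
0.25 [[0.5529 0.062  0.2523]]
0.2 [[0.5492 0.061  0.2361]]
0.15 [[0.5462 0.0601 0.2197]]
0.1 [[0.544  0.0595 0.2032]]
0.05 [[0.5426 0.0591 0.1866]]
0.0 [[0.542  0.0589 0.17  ]]
t 7.3 pos [0.5753 0.0683 0.3658] F [0.14 0.57 0.35] open 0.0 q [-0.01 -0.1   1.54 -0.    1.7  -1.86]
x [-0.    -0.002 -1.   ] jaw yaw 106.0
shift [ 0.0514 -0.0003  0.0003]
turn -0.0002 deg -0.012644419105612315
```

View pics/scene6.png

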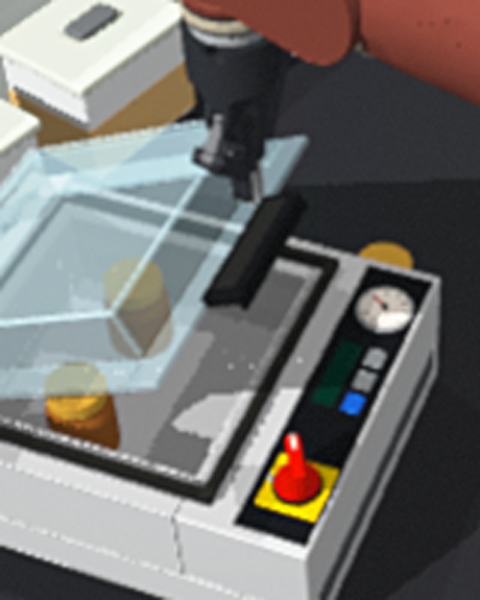

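View pics/top6.png

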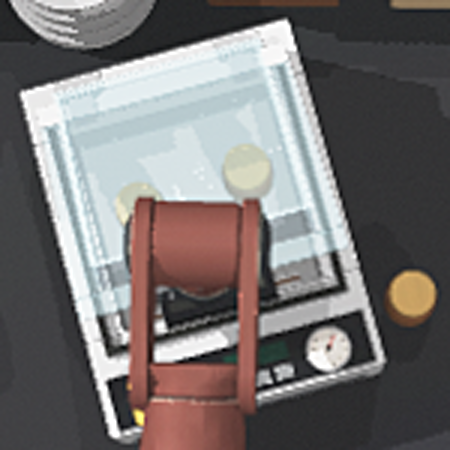

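The closed fingertips sit above the grip, at about (255,195) in the scene crop, and the switch still points to on. I'll press along the lid's arc in stages.

```bash
python3 -m jog '[[[0.025,0,0,0,1],[0.045,0,0,0,1],[0.052,0,0,0,1],[0.06,0.003,0,0,1],[0.067,0.007,0,0,1],[0.075,0.01,0,0,1],[0.082,0.013,0,0,1],[0.082,0.013,0,0,1]]]' 40; python3 plan.py 0.5628 0.0649 0.2839
```

```text
t: 8.1
tool_pos: [0.5636, 0.0648, 0.2849]
tool_rot: [-1.415, 1.063, 1.408]
contact_force: [2.9, 1.9, 5.6]
opening: -0.0
t 8.1 pos [0.5636 0.0648 0.2849] F [2.91 1.86 5.56] open -0.0 q [-0.02 -0.11  1.69 -0.    1.56 -1.87]
x [ 0.003 -0.002 -1.   ] jaw yaw 106.0
shift [0.001  0.0008 0.0003]
```

```bash
python3 -m jog '[[[0.008,0.003,0,0,1],[0.0165,0.006,0,0,1],[0.025,0.0085,0,0,1],[0.0325,0.011,0,0,1],[0.041,0.013,0,0,1],[0.049,0.015,0,0,1],[0.057,0.0168,0,0,1],[0.0653,0.018,0,0,1],[0.0735,0.0194,0,0,1],[0.0817,0.0204,0,0,1],[0.0817,0.0204,0,0,1]]]'; python3 plan.py 0.542 0.0589 0.173
```

```text
t: 9.2
tool_pos: [0.5454, 0.0595, 0.2054]
tool_rot: [-1.416, 1.06, 1.406]
contact_force: [-0.9, 2.3, 11.5]
opening: 0.0001
t 9.2 pos [0.5454 0.0595 0.2054] F [-0.94  2.31 11.45] open 0.0001 q [-0.03 -0.12  1.82 -0.    1.43 -1.88]
x [ 0.007 -0.001 -1.   ] jaw yaw 106.0
shift [0.0324 0.0036 0.0005]
```

```bash
python3 -m jog '[[[0.007,0.001,0,0,1],[0.014,0.002,0,0,1],[0.02,0.003,0,0,1],[0.026,0.003,0,0,1],[0.026,0.003,0,0,1],[0.026,0.003,0,0,1]]]'; python3 plan.py 0.542 0.0589 0.170
```

```text
t: 9.8
tool_pos: [0.5436, 0.0589, 0.1828]
tool_rot: [-1.417, 1.058, 1.404]
contact_force: [-3.2, 2.6, 12.0]
opening: -0.0001
t 9.8 pos [0.5436 0.0589 0.1828] F [-3.2   2.57 11.99] open -0.0001 q [-0.03 -0.11  1.85 -0.    1.39 -1.88]
x [ 0.009 -0.    -1.   ] jaw yaw 106.0
shift [0.0128 0.0017 0.0004]
```

```bash
python3 -m jog '[[[0.005,0.001,0,0,1],[0.01,0.001,0,0,1],[0.014,0.001,0,0,1],[0.016,0.001,0,0,1],[0.016,0.001,0,0,1],[0.016,0.001,0,0,1],[0.016,0.001,0,0,1]]]'; python3 plan.py 0.542 0.0589 0.170
```

```text
t: 10.5
tool_pos: [0.5432, 0.0589, 0.1702]
tool_rot: [-1.418, 1.058, 1.404]
contact_force: [-5.5, 1.1, 13.8]
opening: -0.0001
t 10.5 pos [0.5432 0.0589 0.1702] F [-5.52  1.11 13.76] open -0.0001 q [-0.03 -0.1   1.86  0.    1.36 -1.88]
x [ 0.01 -0.   -1.  ] jaw yaw 106.0
shift [0.0002 0.0012 0.0004]
```

```bash
python3 -m jog '[[[0.004,0,0,0,1],[0.006,0,0,0,1],[0.006,0,0,0,1],[0.006,0,0,0,1],[0.006,0,0,0,1],[0.006,0,0,0,1],[0.006,0,0,0,1],[0.006,0,0,0,1],[0.006,0,0,0,1],[0.006,0,0,0,1]]]'; python3 - <<'E'
from fit import *
import plan
plan.plan([0.542,0.0589,0.170])
for n,(x,y,X,Y) in {"scene":(200,130,360,330),"top":(215,125,365,275)}.items():
    a=cams[n]["color"][y:Y,x:X,::-1]; cv2.imwrite(f"pics/{n}7.png",cv2.resize(a,None,fx=3,fy=3,interpolation=cv2.INTER_CUBIC))
E
```

```text
t: 11.5
tool_pos: [0.5433, 0.0589, 0.1695]
tool_rot: [-1.418, 1.059, 1.405]
contact_force: [-12.6, 0.5, 22.3]
opening: -0.0002
t 11.6 pos [0.5433 0.0588 0.1695] F [-12.25   0.46  22.98] open 0.0001 q [-0.03 -0.09  1.86 -0.    1.36 -1.88]
x [ 0.009 -0.001 -1.   ] jaw yaw 106.0
shift [-0.0005  0.0012  0.0004]
```

View pics/scene7.png

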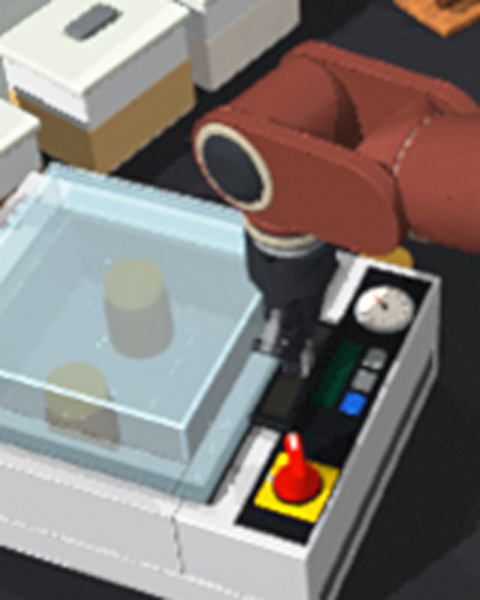

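View pics/top7.png

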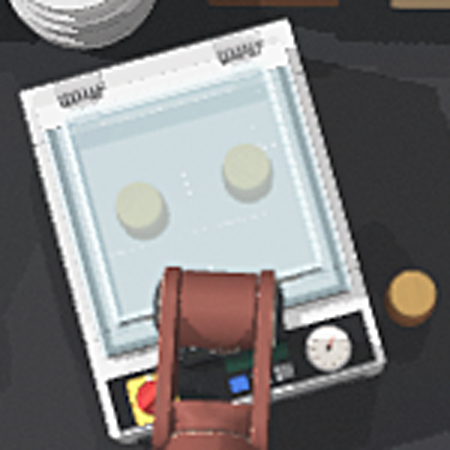

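Everything agrees: the lid is flat on its seal, the fingertips are on the grip at (295,365), the force is steady, the switch is on and both jars are upright. I'll hand it in.

```bash
python3 - <<'E'
from station import ctrl
o=ctrl.get_obs(); print(o["t"],o["tool_pos"],o["contact_force"]); print(ctrl.finish_job())
E
```

```text
11.6 [0.54326874 0.05883003 0.16954523] [-12.24680232   0.45622042  22.98303429]
the job is handed in; nothing more can be done
None
```

The main switch is on, the lid is shut on its seal, and I handed the job in at 11.6 s with the closed fingertips still pressing the grip.

**Last checks:**
- **Lid:** the fingertips were at z = 0.1695 m on the grip, and the pictures show the lid flat.
- **Push:** about 23 N down and 12 N sideways, steady over the last two readings. I took the sideways part to be friction at the tip, but did not confirm that.
- **Switch:** when I measured its angle before pressing the lid, the bar's striped end lay at about -38° to -44° yaw, against -44° expected for on. It looked unchanged in the last picture.
- **Jars and bench:** both jars in the chamber look upright and in place, and jar_c looks undisturbed. I did not re-check the cutter, knife, bowl and strip at the end; the arm only passed above the bench.

**One slip:** I sent the release-and-lift move by mistake, with a stray turn in its first row and its output cut off. It ran. The checks afterwards showed a clean release with the switch still on, but I have no force readings from during that move.

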